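# Set up the bench rack with dropper reagents from the refrigerator tray

### The job

The day's reagents have come out of the refrigerator: move the row of four colour-capped dropper bottles from the grey tray to the bench rack, so that the row follows the rack's labels, each bottle standing upright on the floor of the well whose label and pad have the colour of its cap. Keep the bottles upright and set them down gently instead of dropping them in; leave the black-capped bottle where it is in its cell of the tray.

Things in the scene. Friction and masses are not known exactly. Their poses are not given: they have to be found in the camera images.
- bottle_blue: blue-capped dropper bottle, about 45 g: white straight cylinder 30 mm in diameter up to 54 mm, blue band; blue screw cap 21 mm wide from 59 to 73 mm, nozzle tip to 86 mm. Origin: centre of underside, z up. Stands in a random cell of the fixed grey tray: 5 cells in a row, 56.4 mm apart, 52 mm square inside, rim 24 mm and floor 4 mm above the table; row turned up to 0.2 rad from left-right.
- bottle_yellow: yellow-capped dropper bottle, about 45 g: white straight cylinder 30 mm in diameter up to 54 mm, yellow band; yellow screw cap 21 mm wide from 59 to 73 mm, nozzle tip to 86 mm. Origin: centre of underside, z up. Stands in a random cell of the fixed grey tray: 5 cells in a row, 56.4 mm apart, 52 mm square inside, rim 24 mm and floor 4 mm above the table; row turned up to 0.2 rad from left-right.
- bottle_green: green-capped dropper bottle, about 45 g: white straight cylinder 30 mm in diameter up to 54 mm, green band; green screw cap 21 mm wide from 59 to 73 mm, nozzle tip to 86 mm. Origin: centre of underside, z up. Stands in a random cell of the fixed grey tray: 5 cells in a row, 56.4 mm apart, 52 mm square inside, rim 24 mm and floor 4 mm above the table; row turned up to 0.2 rad from left-right.
- bottle_red: red-capped dropper bottle, about 45 g: white straight cylinder 30 mm in diameter up to 54 mm, red band; red screw cap 21 mm wide from 59 to 73 mm, nozzle tip to 86 mm. Origin: centre of underside, z up. Stands in a random cell of the fixed grey tray: 5 cells in a row, 56.4 mm apart, 52 mm square inside, rim 24 mm and floor 4 mm above the table; row turned up to 0.2 rad from left-right.
- bottle_black: black-capped dropper bottle, about 45 g: white straight cylinder 30 mm in diameter up to 54 mm, black band; black screw cap 21 mm wide from 59 to 73 mm, nozzle tip to 86 mm. Origin: centre of underside, z up. It stays where it is, in one of the five cells of the grey tray, among the other bottles.
- well_blue: blue well: fixed white square cup, 56 mm outside, 50 mm inside, blue floor pad, blue sloping label on its -x side below the rim. Origin: centre of underside, z up, x away from the label, y along the row. Inner floor 3 mm, rim 22 mm above the origin. Four wells in random order, 62 mm apart, on a fixed base 6 mm thick; row turned up to 0.2 rad; nearer the robot than the tray or beyond it.
- well_yellow: yellow well: fixed white square cup, 56 mm outside, 50 mm inside, yellow floor pad, yellow sloping label on its -x side below the rim. Origin: centre of underside, z up, x away from the label, y along the row. Inner floor 3 mm, rim 22 mm above the origin. Four wells in random order, 62 mm apart, on a fixed base 6 mm thick; row turned up to 0.2 rad; nearer the robot than the tray or beyond it.
- well_green: green well: fixed white square cup, 56 mm outside, 50 mm inside, green floor pad, green sloping label on its -x side below the rim. Origin: centre of underside, z up, x away from the label, y along the row. Inner floor 3 mm, rim 22 mm above the origin. Four wells in random order, 62 mm apart, on a fixed base 6 mm thick; row turned up to 0.2 rad; nearer the robot than the tray or beyond it.
- well_red: red well: fixed white square cup, 56 mm outside, 50 mm inside, red floor pad, red sloping label on its -x side below the rim. Origin: centre of underside, z up, x away from the label, y along the row. Inner floor 3 mm, rim 22 mm above the origin. Four wells in random order, 62 mm apart, on a fixed base 6 mm thick; row turned up to 0.2 rad; nearer the robot than the tray or beyond it.
Things that resemble listed ones, but are neither listed nor needed, are in the scene too. What is shaped like the bottle_blue but brown or pink is not meant. What is shaped like the bottle_yellow but brown is not meant.

How it is judged:
By the outcome, as a careful person would: the job done as asked, in the order asked, and still so for the second after the job is handed in, with the robot touching nothing.
It also fails if it takes over 88 s, if anything falls off the work surface, if the arm or the gripper's body presses on something with over 40 N, if the wrist force passes 120 N, or if a joint passes its speed limit or range.

### The arm

A 6-joint arm with a two-finger parallel gripper is mounted at the origin on the work surface. World frame = base frame: x ahead of the robot, y to its left, z up, the work surface at z = 0. Lengths are in m, angles in rad, forces in N, time in s.
With the tool pointing down it reaches from about 0.3 to 0.875 m from the base axis. Payload 6.4 kg.
Tool frame: the origin (TCP) lies at the very end of the fingers, on their centre line; the grasp point (between the pads) lies 19 mm behind it (manip.grip_point_offset is the distance from the TCP to the grasp point, in m); z points along the fingers, y is the line along which they close (so a half turn about z gives the same grasp; the last joint's range is limited). The gripper opens to 88 mm and grips with 3 to 60 N. Pads are 18 mm wide; open, the fingers measure 123 mm over their backs; the gripper's body (75 mm by 187 mm) begins 45 mm behind the grasp point.
Start: joints at [-1.498, 0.181, 1.607, -0, 1.354, -0.206], TCP at [0.158, -0.553, 0.239] pointing down, gripper open.
Joint ranges: [-2.99, 2.99], [-0.89, 2.07], [0.3, 2.58], [-1.14, 4.28], [0, 2.63], [-3.12, 3.12]. Speed limits (rad/s): [2.57, 2.57, 3.01, 3.14, 3.14, 3.14].

### API

Orientations are given as a rotation vector (axis times angle).
In Python, from rig import manip gives the robot as it stands. The module is installed in compiled form; this text tells all that it offers.
- The arm moves only by the tool arm_command, never from a script. Its arguments are lists of equal length, an entry for each row: "translation": the shift along the world's x, y, z in cm, a list of three; "spin": the turn about the world's z in units of 5 degrees (1.0 is 5 degrees). A call has 1 to 20 rows; each row shifts and turns the commanded pose from where the row before left it; what a row does not reach is not made up. A row lasts 1/12 s, in which the tool goes at most 41.7 mm and 7.16 degrees, less where a joint would pass 70% of its speed; a pose out of reach is approached as far as the arm can. A call with a gripper value outside its range is refused whole. "hand" is the opening, from 0 (shut) to 1 (fully open), set as the call begins (left out, the last holds). The fingers move at their own pace and stop on an object; "newtons" is the grip in N (left out, the last holds). Time passes only in rows, so rows that do not move let the fingers close. It gives the time, the measured TCP pose, the force, the opening and the grip force at its end, in the units of the state.
- manip.sense(): the state, without advancing time (a new reading comes with each control period).
- manip.camera(name): name is "scene" or "top"; returns a dict with "image" (400x640x3 uint8, red, green, blue), "K" (3x3 intrinsics, pixels), "k1" (the pictures are not rectified: a ray, as slopes to the right and down, at radius r is drawn at 1 + k1 r^2 times it, then the intrinsics apply), "origin" and "attitude" of the camera in the world. Camera axes: x right, y down, z forward; pixel columns grow to the right and rows downward; lengths in m; the calibration is good to about 2 mm. A picture is of the moment at which its call begins. There is no depth.
- manip.close_job(): hands the job in; it is judged then, once.
Trained networks look in a picture, given as the dict that the camera call returned (one of the last four; its "shot" number tells which), for a name from the list of things; names that differ only in an ending like _2 or _b are one class to them, and where a whole thing is asked for, a point or a joint stands for the part that bears it (a point fixed in the world has none). Each returns a list of dicts, best first, with "score" (0 to 1); they miss things now and then, are a little off and sometimes report something else, mostly with a low value. They report only what shows in the picture. A call takes as long as a camera call. They do not tell look-alikes from the thing itself.
- manip.recognise(query, picture): "rect" ([left, top, right, bottom] in pixels, round what is visible of it).
The state is a dict: "time": time; "joint_pos": joint angles; "dq": joint speeds; "joint_efforts": joint torques, N m; "position": TCP position; "tcp_rot": TCP orientation; "contact_force": force on the tool from outside, world axes, zero at the start; "torque": the same for the moment, N m; "opening": finger opening in m; "gripper_force": force on a finger pad.
Only numpy, scipy, OpenCV 4.12 (cv2) and the standard library are available. Lean on these libraries where they do the work, as an engineer would, in place of code of your own. Each camera call takes 0.05 s, during which the arm holds its last target. There are 200 camera calls.

## Working session

There is one attempt and no reset: what is moved stays moved. The work goes in short steps, Python scripts to look and compute and a tool call to move; the robot and the scene stay as the last step left them, time stands still between calls to the robot, and variables do not carry over. Pictures are saved under pics/ and viewed, at most 14 in all, crops included, and the job is handed in when it is done.

Besides the shell and the picture viewer there is one more tool, called after "Call:" as name([rows], argument=value, ...), one row to a line, values as JSON. arm_command: Moves the arm, as the interface text tells. Its arguments: {"type":"object","properties":{"translation":{"type":"array","items":{"type":"array","items":{"type":"number"}}},"spin":{"type":"array","items":{"type":"number"}},"hand":{"type":"number"},"newtons":{"type":"number"}},"required":["translation","spin"]}

```bash
mkdir -p pics
cat > h.py <<'E'
import numpy as np, cv2
from rig import manip
from scipy.spatial.transform import Rotation as R
def rot(c):
    a=np.array(c["attitude"],float)
    return a if a.shape==(3,3) else (R.from_rotvec(a).as_matrix() if a.size==3 else R.from_quat(a).as_matrix())
def ray(c,uv):
    K=np.array(c["K"]);k=c["k1"]
    d=np.array([(uv[0]-K[0,2])/K[0,0],(uv[1]-K[1,2])/K[1,1]])
    s=d.copy()
    for _ in range(20): s=d/(1+k*(s@s))
    return rot(c)@np.array([*s,1.])
def at(c,uv,z):
    o=np.array(c["origin"]);d=ray(c,uv); return o+d*(z-o[2])/d[2]
def proj(c,p):
    q=rot(c).T@(np.array(p)-np.array(c["origin"]));s=q[:2]/q[2];s=s*(1+c["k1"]*(s@s));K=np.array(c["K"])
    return np.array([K[0,0]*s[0]+K[0,2],K[1,1]*s[1]+K[1,2]])
E
python3 - <<'E'
from h import *
for n in("top","scene"):
    c=manip.camera(n);cv2.imwrite(f"pics/{n}0.png",c["image"][:,:,::-1])
    print(n,c["origin"],c["attitude"],c["K"],c["k1"])
    for q in ["bottle_blue","bottle_yellow","bottle_green","bottle_red","bottle_black","well_blue","well_yellow","well_green","well_red"]:
        print(q,[(np.round(d["rect"]).tolist(),round(d["score"],2)) for d in manip.recognise(q,c)])
print(manip.sense())
E
```

```text
top [0.5678191  0.00199543 0.75733063] [-2.14805062  2.2101681  -0.07246251] [[388.42515207   0.         314.31716804]
 [  0.         388.42515207 205.80462654]
 [  0.           0.           1.        ]] -0.023639003657658243
bottle_blue [([371.0, 126.0, 395.0, 154.0], 0.82), ([315.0, 131.0, 332.0, 155.0], 0.67), ([336.0, 188.0, 355.0, 206.0], 0.48)]
bottle_yellow [([222.0, 136.0, 238.0, 158.0], 0.67)]
bottle_green [([246.0, 183.0, 265.0, 204.0], 0.69)]
bottle_red [([304.0, 188.0, 326.0, 206.0], 0.48)]
bottle_black [([277.0, 181.0, 297.0, 203.0], 0.49)]
well_blue [([306.0, 257.0, 342.0, 294.0], 0.73)]
well_yellow [([272.0, 259.0, 303.0, 298.0], 0.95)]
well_green [([341.0, 254.0, 369.0, 292.0], 0.64)]
well_red [([278.0, 183.0, 298.0, 203.0], 0.31)]
scene [ 0.98335166 -0.52835033  0.62241977] [-2.23117218 -0.73459899  0.2899041 ] [[496.29099527   0.         322.83183995]
 [  0.         496.29099527 193.07128526]
 [  0.           0.           1.        ]] -0.1554845133924136
bottle_blue [([373.0, 196.0, 394.0, 245.0], 0.96), ([308.0, 178.0, 329.0, 225.0], 0.71), ([330.0, 237.0, 354.0, 2
[... 520 characters left out ...]
2.0], 0.62)]
{'time': 1.0, 'joint_pos': array([-1.49828966e+00,  1.80768332e-01,  1.60699025e+00, -1.14436211e-07,
        1.35377086e+00, -2.06330187e-01]), 'dq': array([-0.00180332,  0.000403  , -0.00059691,  0.00032076,  0.00086782,
       -0.00032727]), 'joint_efforts': array([-1.67754652e-04, -4.33834469e+01, -3.42177236e+01,  7.04132742e-02,
        3.09893209e-02, -3.47323237e-05]), 'position': array([ 0.15826396, -0.55282196,  0.238737  ]), 'tcp_rot': array([ 3.11104727e+00,  4.36569638e-01, -6.81431763e-06]), 'contact_force': array([-0.617409  , -0.68559832, -0.31183091]), 'torque': array([ 0.03720086, -0.02263616,  0.0038322 ]), 'gripper_force': 0.0, 'opening': 0.08828642082410225}
```

```bash
python3 -c "
import cv2
a=cv2.imread('pics/top0.png')[110:310,190:430];cv2.imwrite('pics/topc.png',cv2.resize(a,None,fx=3,fy=3,interpolation=2)[:600])
a=cv2.imread('pics/scene0.png')[100:300,180:440];cv2.imwrite('pics/scenec.png',cv2.resize(a,None,fx=3,fy=3,interpolation=2)[:600])"
```

```text
(no output)
```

View pics/topc.png

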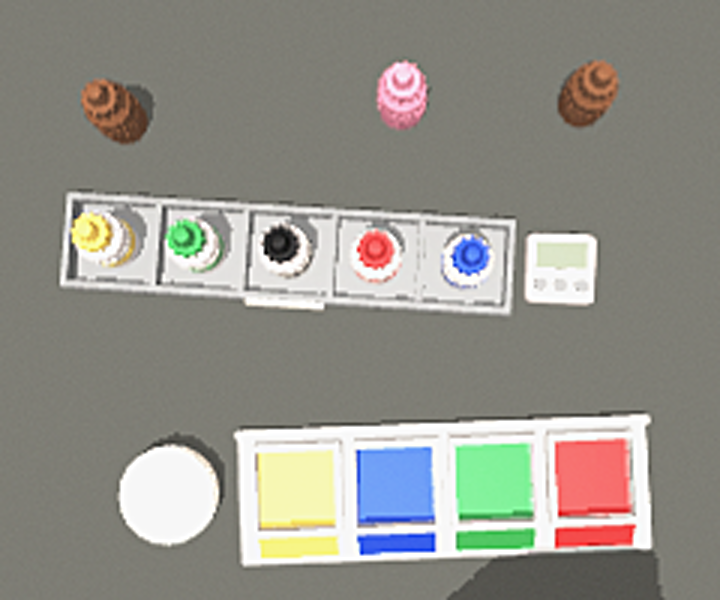

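View pics/scenec.png

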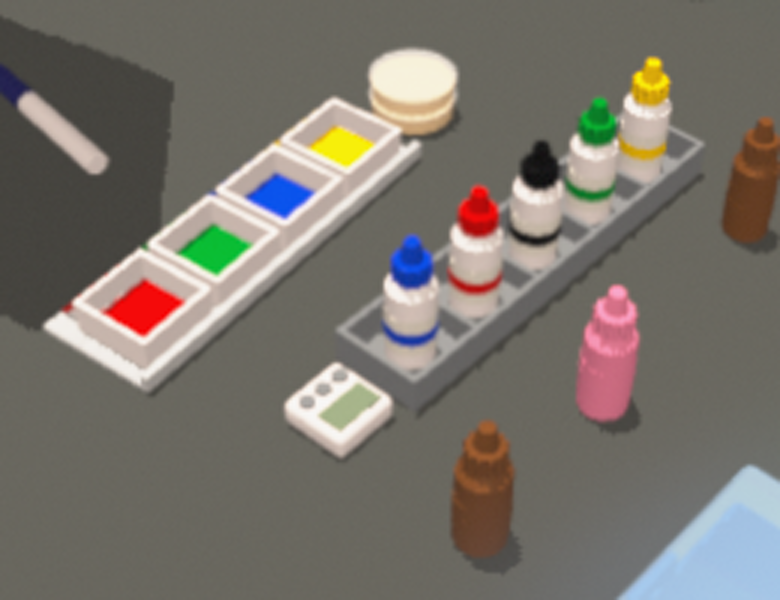

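View pics/top0.png

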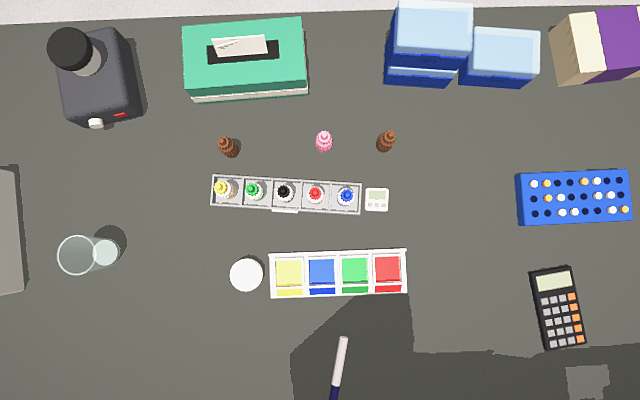

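The top view shows the tray row, left to right, as yellow, green, black, red, blue at about (222–346, 190). The rack is nearer the robot and reads yellow, blue, green, red at about (288–388, 275). The brown and pink bottles beyond the tray are decoys.

```bash
cat >> h.py <<'E'
H={"yellow":[(22,34)],"green":[(48,75)],"red":[(0,6),(174,180)],"blue":[(105,125)]}
def blobs(c,col,box,smin=110,amin=25):
    l,t,r,b=box;im=cv2.cvtColor(c["image"][t:b,l:r],cv2.COLOR_RGB2HSV);m=0
    for lo,hi in H[col]: m=m|cv2.inRange(im,(lo,smin,60),(hi,255,255))
    n,_,s,ce=cv2.connectedComponentsWithStats(m)
    return [(ce[i]+[l,t],s[i][4],(s[i][:4]+[l,t,0,0]).tolist()) for i in np.argsort(-s[:,4]) if i and s[i][4]>=amin]
def tri(c1,u1,c2,u2):
    d1,d2=ray(c1,u1),ray(c2,u2);o1,o2=np.array(c1["origin"]),np.array(c2["origin"])
    s=np.linalg.lstsq(np.array([d1,-d2]).T,o2-o1,rcond=None)[0]
    a,b=o1+s[0]*d1,o2+s[1]*d2
    return (a+b)/2,np.linalg.norm(a-b)
E
python3 - <<'E'
from h import *
t=manip.camera("top");s=manip.camera("scene")
for col in H:
    print(col)
    bt=blobs(t,col,(205,170,365,220));bs=blobs(s,col,(300,110,415,230))
    print(" cap top",[(b[0].round(1).tolist(),int(b[1]),b[2]) for b in bt],"scene",[(b[0].round(1).tolist(),int(b[1]),b[2]) for b in bs])
    p,e=tri(t,bt[0][0],s,bs[0][0]);print(" tri",p.round(4),round(e,4)," at74",at(t,bt[0][0],.074).round(4))
    bp=blobs(t,col,(260,245,415,300),60);print(" pad",[(b[0].round(1).tolist(),int(b[1]),b[2],at(t,b[0],.009).round(4).tolist()) for b in bp])
# tray corners (top rim z=.024) from crop px
for u,v in[(67,193),(516,219),(511,314),(61,286)]: print(at(t,(190+u/3,110+v/3),.024).round(4))
for u,v in[(236,432),(648,416),(651,547),(243,565)]: print("rack",at(t,(190+u/3,110+v/3),.006).round(4))
E
```

```text
yellow
 cap top [([219.3, 186.4], 40, [214, 181, 12, 10])] scene [([396.5, 127.2], 148, [390, 119, 14, 16]), ([393.6, 150.0], 41, [387, 147, 15, 6])]
 tri [0.6582 0.1745 0.0744] 0.0005  at74 [0.6585 0.1748 0.074 ]
 pad [([287.9, 272.6], 605, [276, 260, 26, 26], [0.4976, 0.0614, 0.009]), ([289.0, 291.8], 167, [276, 289, 27, 7], [0.4611, 0.0601, 0.009])]
green
 cap top [([251.5, 189.3], 109, [245, 184, 13, 12])] scene [([378.8, 140.5], 141, [373, 132, 12, 16]), ([375.6, 164.0], 34, [369, 161, 15, 6])]
 tri [0.6522 0.1179 0.0741] 0.0012  at74 [0.6517 0.1176 0.074 ]
 pad [([354.1, 270.1], 623, [342, 258, 26, 25], [0.4988, -0.0651, 0.009]), ([355.0, 289.3], 167, [342, 286, 27, 8], [0.4625, -0.0654, 0.009])]
red
 cap top [([314.7, 193.0], 108, [309, 187, 12, 13])] scene [([338.9, 170.6], 185, [332, 161, 15, 18]), ([337.3, 194.7], 61, [329, 190, 18, 8])]
 tri [0.642  0.0057 0.0739] 0.0003  at74 [0.6418 0.0056 0.074 ]
 pad [([387.2, 268.7], 618, [375, 256, 26, 27], [0.4997, -0.1282, 0.009]), ([387.8, 288.2], 179, [375, 285, 27, 8], [0.4628, -0.128, 0.009])]
blue
 cap top [([346.4, 195.1], 109, [341, 189, 12, 13])] scene [([316.7, 187.3], 186, [310, 178, 14, 18]), ([316.2, 212.2], 46, [308, 209, 18, 6])]
 tri [ 0.6366 -0.0501  0.0737] 0.0004  at74 [ 0.6364 -0.0502  0.074 ]
 pad [([321.2, 271.4], 629, [309, 259, 26, 26], [0.4981, -0.0022, 0.009]), ([321.6, 290.6], 163, [309, 287, 26, 8], [0.4619, -0.0019, 0.009])]
[0.6888 0.2006 0.024 ]
[ 0.6636 -0.0845  0.024 ]
[ 0.6035 -0.0791  0.024 ]
[0.6294 0.2049 0.024 ]
rack [0.5337 0.0979 0.006 ]
rack [ 0.5365 -0.1665  0.006 ]
rack [ 0.4535 -0.1647  0.006 ]
rack [0.4493 0.0952 0.006 ]
```

Call:
arm_command([
  [2.39, 2.51, -0.5],
  [2.39, 2.51, -0.5],
  [2.39, 2.51, -0.5],
  [2.39, 2.51, -0.5],
  [2.39, 2.51, -0.5],
  [2.39, 2.51, -0.5],
  [2.39, 2.51, -0.5],
  [2.39, 2.51, -0.5],
  [2.39, 2.51, -0.5],
  [2.39, 2.51, -0.5],
  [2.39, 2.51, -0.5],
  [2.39, 2.51, -0.5],
  [2.39, 2.51, -0.5],
  [2.39, 2.51, -0.5],
  [2.39, 2.51, -0.5],
  [2.39, 2.51, -0.5],
  [2.39, 2.51, -0.5],
  [2.39, 2.51, -0.5],
  [2.39, 2.51, -0.5],
  [2.39, 2.51, -0.5],
], spin=[0.687, 0.687, 0.687, 0.687, 0.687, 0.687, 0.687, 0.687, 0.687, 0.687, 0.687, 0.687, 0.687, 0.687, 0.687, 0.687, 0.687, 0.687, 0.687, 0.687], hand=0.7, newtons=10)

```text
time: 2.77
position: [0.6373, -0.0493, 0.1385]
tcp_rot: [2.319, 2.119, 0.0]
contact_force: [-0.6, -1.2, -1.1]
opening: 0.0618
gripper_force: 0.0
```

Call:
arm_command([
  [0, 0, 0],
  [0, 0, 0],
  [0, 0, 0],
], spin=[0, 0, 0])

```text
time: 3.02
position: [0.6359, -0.0509, 0.1384]
tcp_rot: [-2.322, -2.115, 0.001]
contact_force: [-0.1, 0.3, 0.3]
opening: 0.062
gripper_force: 0.0
```

Call:
arm_command([
  [0.07, 0.08, -1.5],
  [0, 0, -2],
  [0, 0, -2],
  [0, 0, -2],
  [0, 0, -1.5],
  [0, 0, -1],
  [0, 0, -0.7],
  [0, 0, 0],
  [0, 0, 0],
], spin=[0, 0, 0, 0, 0, 0, 0, 0, 0])

```text
time: 3.77
position: [0.6371, -0.0506, 0.0322]
tcp_rot: [2.323, 2.115, 0.0]
contact_force: [0.9, 0.2, 0.9]
opening: 0.0621
gripper_force: 0.0
```

Call:
arm_command([
  [0, 0, 0],
  [0, 0, 0],
  [0, 0, 0],
  [0, 0, 0],
  [0, 0, 0],
  [0, 0, 0],
], spin=[0, 0, 0, 0, 0, 0], hand=0.2)

```text
time: 4.27
position: [0.6372, -0.05, 0.0321]
tcp_rot: [2.322, 2.116, 0.0]
contact_force: [0.4, 0.5, 1.3]
opening: 0.0294
gripper_force: 10.0
```

Call:
arm_command([
  [0, 0, 0.5],
  [0, 0, 1.5],
  [0, 0, 2],
  [0, 0, 2],
  [0, 0, 2],
  [0, 0, 1.5],
  [0, 0, 0.5],
  [-0.6, 0.2, 0],
  [-1.4, 0.5, 0],
  [-1.9, 0.66, 0],
  [-2, 0.7, 0],
  [-2, 0.7, 0],
  [-2, 0.7, 0],
  [-1.9, 0.66, 0],
  [-1.3, 0.44, 0],
  [-0.63, 0.2, 0],
  [0, 0, 0],
  [0, 0, 0],
], spin=[0, 0, 0, 0, 0, 0, 0, 0, 0, 0, 0, 0, 0, 0, 0, 0, 0, 0])

```text
time: 5.77
position: [0.4997, -0.0024, 0.1316]
tcp_rot: [2.322, 2.116, 0.0]
contact_force: [-0.3, -0.4, -0.9]
opening: 0.03
gripper_force: 10.0
```

Call:
arm_command([
  [0, 0, -0.7],
  [0, 0, -1.5],
  [0, 0, -2],
  [0, 0, -2],
  [0, 0, -1.5],
  [0, 0, -0.8],
  [0, 0, -0.4],
  [0, 0, -0.2],
  [0, 0, 0],
  [0, 0, 0],
], spin=[0, 0, 0, 0, 0, 0, 0, 0, 0, 0])

```text
time: 6.6
position: [0.5005, -0.0026, 0.0414]
tcp_rot: [2.321, 2.115, 0.001]
contact_force: [-0.4, -0.1, -0.0]
opening: 0.0298
gripper_force: 10.0
```

Call:
arm_command([
  [0, 0, -0.1],
  [0, 0, -0.1],
  [0, 0, -0.1],
  [0, 0, -0.1],
  [0, 0, 0],
  [0, 0, 0],
], spin=[0, 0, 0, 0, 0, 0])

```text
time: 7.1
position: [0.4999, -0.0024, 0.037]
tcp_rot: [2.322, 2.116, 0.0]
contact_force: [-0.3, -0.2, 3.1]
opening: 0.03
gripper_force: 10.0
```

Run:
```python
from h import *
t=manip.camera("top");s=manip.camera("scene")
a=cv2.resize(s["image"][100:250,180:440,::-1],None,fx=3,fy=3,interpolation=2);cv2.imwrite("pics/s1.png",a)
```

```text
(no output)
```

View pics/s1.png

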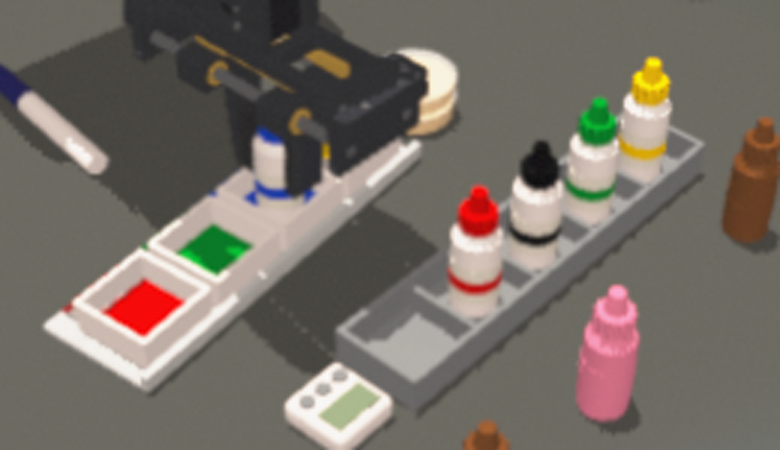

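The blue bottle is at about (270, 165) in the crop, standing in the blue well with light contact force. Releasing it and going to red.

Call:
arm_command([
  [0, 0, 0],
  [0, 0, 0],
  [0, 0, 0],
  [0, 0, 0],
], spin=[0, 0, 0, 0], hand=0.7)

```text
time: 7.53
position: [0.4995, -0.0024, 0.0365]
tcp_rot: [-2.322, -2.116, 0.0]
contact_force: [-0.6, 0.4, 0.4]
opening: 0.0542
gripper_force: 0.0
```

Call:
arm_command([
  [0, 0, 1],
  [0, 0, 2],
  [0, 0, 2.5],
  [0, 0, 2.5],
  [0, 0, 2],
  [1, 0.07, 0],
  [2, 0.1, 0],
  [2.5, 0.15, 0],
  [2.5, 0.15, 0],
  [2.5, 0.15, 0],
  [2, 0.1, 0],
  [1.77, 0.1, 0],
  [0, 0, 0],
  [0, 0, 0],
], spin=[0, 0, 0, 0, 0, 0, 0, 0, 0, 0, 0, 0, 0, 0])

```text
time: 8.7
position: [0.6423, 0.0059, 0.1357]
tcp_rot: [-2.321, -2.115, 0.001]
contact_force: [0.2, 0.0, -0.7]
opening: 0.0618
gripper_force: 0.0
```

Call:
arm_command([
  [0, 0, -1.5],
  [0, 0, -2],
  [0, 0, -2],
  [0, 0, -2],
  [0, 0, -1.5],
  [0, 0, -1],
  [0, 0, -0.4],
  [0, 0, 0],
  [0, 0, 0],
], spin=[0, 0, 0, 0, 0, 0, 0, 0, 0])

```text
time: 9.45
position: [0.6428, 0.0057, 0.0334]
tcp_rot: [2.322, 2.115, 0.001]
contact_force: [0.9, 0.5, 1.3]
opening: 0.0618
gripper_force: 0.0
```

Call:
arm_command([
  [0, 0, 0],
  [0, 0, 0],
  [0, 0, 0],
  [0, 0, 0],
  [0, 0, 0],
  [0, 0, 0],
], spin=[0, 0, 0, 0, 0, 0], hand=0.2)

```text
time: 9.95
position: [0.6426, 0.0058, 0.0331]
tcp_rot: [2.322, 2.116, 0.0]
contact_force: [-0.5, 1.2, 0.8]
opening: 0.0296
gripper_force: 10.0
```

Call:
arm_command([
  [0, 0, 0.5],
  [0, 0, 1.5],
  [0, 0, 2],
  [0, 0, 2],
  [0, 0, 2],
  [0, 0, 1.5],
  [0, 0, 0.5],
  [-0.7, -0.66, 0],
  [-1.4, -1.3, 0],
  [-1.8, -1.7, 0],
  [-2, -1.88, 0],
  [-2, -1.88, 0],
  [-2, -1.88, 0],
  [-1.8, -1.7, 0],
  [-1.4, -1.3, 0],
  [-1, -0.92, 0],
  [0, 0, 0],
  [0, 0, 0],
], spin=[0, 0, 0, 0, 0, 0, 0, 0, 0, 0, 0, 0, 0, 0, 0, 0, 0, 0])

```text
time: 11.45
position: [0.5003, -0.1267, 0.132]
tcp_rot: [-2.323, -2.113, 0.001]
contact_force: [0.4, 0.7, -0.6]
opening: 0.0297
gripper_force: 10.0
```

Call:
arm_command([
  [0, 0, -0.7],
  [0, 0, -1.5],
  [0, 0, -2],
  [0, 0, -2],
  [0, 0, -1.5],
  [0, 0, -0.8],
  [0, 0, -0.4],
  [0, 0, -0.2],
  [0, 0, -0.1],
  [0, 0, -0.1],
  [0, 0, -0.1],
  [0, 0, 0],
  [0, 0, 0],
], spin=[0, 0, 0, 0, 0, 0, 0, 0, 0, 0, 0, 0, 0])

```text
time: 12.53
position: [0.5016, -0.1266, 0.0392]
tcp_rot: [2.322, 2.115, 0.0]
contact_force: [-0.8, -0.8, -0.2]
opening: 0.0299
gripper_force: 10.0
```

Call:
arm_command([
  [0, 0, -0.1],
  [0, 0, -0.05],
  [0, 0, 0],
  [0, 0, 0],
], spin=[0, 0, 0, 0])

```text
time: 12.87
position: [0.5017, -0.1266, 0.0379]
tcp_rot: [2.322, 2.115, 0.0]
contact_force: [-1.6, 0.8, 5.9]
opening: 0.0301
gripper_force: 10.0
```

Call:
arm_command([
  [0, 0, 0],
  [0, 0, 0],
  [0, 0, 0],
  [0, 0, 0],
], spin=[0, 0, 0, 0], hand=0.7)

```text
time: 13.2
position: [0.5013, -0.1264, 0.0371]
tcp_rot: [-2.322, -2.116, 0.0]
contact_force: [1.0, -0.3, -0.4]
opening: 0.0543
gripper_force: 0.0
```

Call:
arm_command([
  [0, 0, 1],
  [0, 0, 2],
  [0, 0, 2.5],
  [0, 0, 2.5],
  [0, 0, 2],
  [0.8, 1.3, 0],
  [1.4, 2.3, 0],
  [1.5, 2.43, 0],
  [1.5, 2.43, 0],
  [1.5, 2.43, 0],
  [1.5, 2.43, 0],
  [1.5, 2.43, 0],
  [1.5, 2.43, 0],
  [1.5, 2.43, 0],
  [1.4, 2.22, 0],
  [1, 1.6, 0],
  [0, 0, 0],
  [0, 0, 0],
], spin=[0, 0, 0, 0, 0, 0, 0, 0, 0, 0, 0, 0, 0, 0, 0, 0, 0, 0])

```text
time: 14.7
position: [0.6523, 0.1186, 0.1374]
tcp_rot: [2.32, 2.118, -0.0]
contact_force: [-0.3, -0.1, -1.4]
opening: 0.0619
gripper_force: 0.0
```

Run:
```python
from h import *
print(manip.sense()["position"],manip.sense()["time"])
t=manip.camera("top");s=manip.camera("scene")
a=cv2.resize(s["image"][100:250,180:440,::-1],None,fx=3,fy=3,interpolation=2);cv2.imwrite("pics/s2.png",a)
```

```text
[0.6523132  0.11863367 0.13744826] 14.7
```

View pics/s2.png

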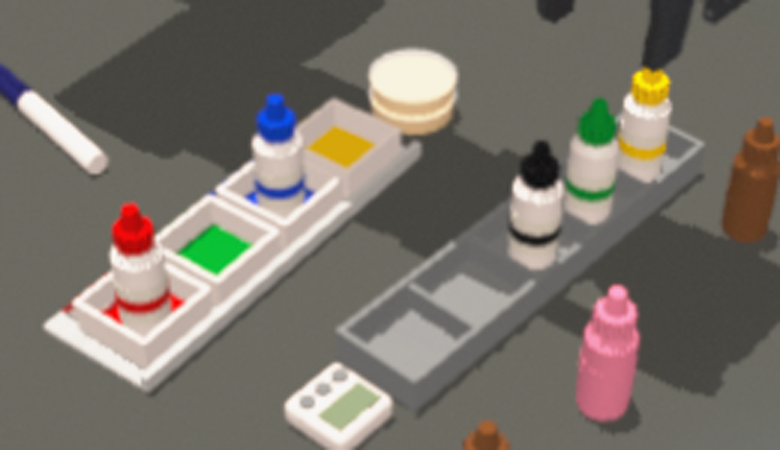

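Red (135, 270) and blue (278, 160) stand upright, centred in their wells. Green is next, with the gripper now above it.

Call:
arm_command([
  [0, -0.05, -1.5],
  [0, 0, -2],
  [0, 0, -2],
  [0, 0, -2],
  [0, 0, -1.5],
  [0, 0, -1],
  [0, 0, -0.4],
  [0, 0, 0],
  [0, 0, 0],
], spin=[0, 0, 0, 0, 0, 0, 0, 0, 0])

```text
time: 15.55
position: [0.6529, 0.1172, 0.034]
tcp_rot: [2.322, 2.115, 0.001]
contact_force: [0.3, -0.4, 0.4]
opening: 0.0621
gripper_force: 0.0
```

Call:
arm_command([
  [0, 0, 0],
  [0, 0, 0],
  [0, 0, 0],
  [0, 0, 0],
  [0, 0, 0],
  [0, 0, 0],
], spin=[0, 0, 0, 0, 0, 0], hand=0.2)

```text
time: 16.05
position: [0.6525, 0.1175, 0.0336]
tcp_rot: [2.322, 2.116, 0.001]
contact_force: [-1.1, -0.4, 1.4]
opening: 0.0295
gripper_force: 10.0
```

Call:
arm_command([
  [0, 0, 0.5],
  [0, 0, 1.5],
  [0, 0, 2],
  [0, 0, 2],
  [0, 0, 2],
  [0, 0, 1.5],
  [0, 0, 1.0],
  [-0.7, -0.8, 0],
  [-1.4, -1.7, 0],
  [-1.7, -2, 0],
  [-1.8, -2.2, 0],
  [-1.8, -2.2, 0],
  [-1.8, -2.2, 0],
  [-1.8, -2.2, 0],
  [-1.7, -2, 0],
  [-1.5, -1.8, 0],
  [-1, -1.1, 0],
  [0, 0, 0],
  [0, 0, 0],
], spin=[0, 0, 0, 0, 0, 0, 0, 0, 0, 0, 0, 0, 0, 0, 0, 0, 0, 0, 0])

```text
time: 17.63
position: [0.4994, -0.065, 0.1377]
tcp_rot: [-2.324, -2.113, 0.0]
contact_force: [0.5, -0.1, -0.5]
opening: 0.0299
gripper_force: 10.0
```

Call:
arm_command([
  [0, 0, -0.8],
  [0, 0, -1.5],
  [0, 0, -2],
  [0, 0, -2],
  [0, 0, -1.7],
  [0, 0, -1],
  [0, 0, -0.4],
  [0, 0, -0.2],
  [0, 0, -0.1],
  [0, 0, -0.1],
  [0, 0, -0.1],
  [0, 0, 0],
  [0, 0, 0],
], spin=[0, 0, 0, 0, 0, 0, 0, 0, 0, 0, 0, 0, 0])

```text
time: 18.72
position: [0.5007, -0.0648, 0.0397]
tcp_rot: [2.322, 2.115, 0.001]
contact_force: [-0.6, 0.5, -0.5]
opening: 0.0296
gripper_force: 10.0
```

Call:
arm_command([
  [0, 0, -0.1],
  [0, 0, -0.05],
  [0, 0, 0],
  [0, 0, 0],
], spin=[0, 0, 0, 0])

```text
time: 19.05
position: [0.5007, -0.0648, 0.0384]
tcp_rot: [2.322, 2.115, 0.0]
contact_force: [-2.7, 0.5, 6.1]
opening: 0.0294
gripper_force: 10.0
```

Call:
arm_command([
  [0, 0, 0],
  [0, 0, 0],
  [0, 0, 0],
  [0, 0, 0],
], spin=[0, 0, 0, 0], hand=0.7)

```text
time: 19.38
position: [0.5003, -0.0646, 0.0376]
tcp_rot: [-2.322, -2.116, 0.0]
contact_force: [-0.2, -0.5, -0.4]
opening: 0.0544
gripper_force: 0.0
```

Call:
arm_command([
  [0, 0, 1],
  [0, 0, 2],
  [0, 0, 2.5],
  [0, 0, 2.5],
  [0, 0, 2],
  [0.8, 1.2, 0],
  [1.5, 2.3, 0],
  [1.6, 2.4, 0],
  [1.6, 2.4, 0],
  [1.6, 2.4, 0],
  [1.6, 2.4, 0],
  [1.6, 2.4, 0],
  [1.6, 2.4, 0],
  [1.6, 2.4, 0],
  [1.3, 2.0, 0],
  [1, 1.6, 0],
  [0, 0, 0],
  [0, 0, 0],
], spin=[0, 0, 0, 0, 0, 0, 0, 0, 0, 0, 0, 0, 0, 0, 0, 0, 0, 0])

```text
time: 20.88
position: [0.6582, 0.175, 0.1379]
tcp_rot: [2.32, 2.118, -0.001]
contact_force: [0.1, 0.2, -0.0]
opening: 0.0618
gripper_force: 0.0
```

Call:
arm_command([
  [0, 0, -1.5],
  [0, 0, -2],
  [0, 0, -2],
  [0, 0, -2],
  [0, 0, -1.5],
  [0, 0, -1],
  [0, 0, -0.5],
  [0, 0, 0],
  [0, 0, 0],
], spin=[0, 0, 0, 0, 0, 0, 0, 0, 0])

```text
time: 21.63
position: [0.6588, 0.1742, 0.0334]
tcp_rot: [2.322, 2.115, 0.001]
contact_force: [0.7, -0.2, -0.3]
opening: 0.0616
gripper_force: 0.0
```

Call:
arm_command([
  [0, 0, 0],
  [0, 0, 0],
  [0, 0, 0],
  [0, 0, 0],
  [0, 0, 0],
  [0, 0, 0],
], spin=[0, 0, 0, 0, 0, 0], hand=0.2)

```text
time: 22.13
position: [0.6585, 0.1745, 0.0331]
tcp_rot: [2.322, 2.116, 0.0]
contact_force: [0.2, -0.0, 1.7]
opening: 0.0296
gripper_force: 10.0
```

Call:
arm_command([
  [0, 0, 0.5],
  [0, 0, 1.5],
  [0, 0, 2],
  [0, 0, 2],
  [0, 0, 2],
  [0, 0, 1.5],
  [0, 0, 1.0],
  [-0.8, -0.57, 0],
  [-1.6, -1.15, 0],
  [-2, -1.4, 0],
  [-2.2, -1.6, 0],
  [-2.2, -1.6, 0],
  [-2.2, -1.6, 0],
  [-2, -1.4, 0],
  [-1.7, -1.2, 0],
  [-1.27, -0.95, 0],
  [0, 0, 0],
  [0, 0, 0],
], spin=[0, 0, 0, 0, 0, 0, 0, 0, 0, 0, 0, 0, 0, 0, 0, 0, 0, 0])

```text
time: 23.63
position: [0.4987, 0.0595, 0.1381]
tcp_rot: [2.323, 2.114, 0.001]
contact_force: [0.9, 1.0, 0.9]
opening: 0.0298
gripper_force: 10.0
```

Call:
arm_command([
  [0, 0, -0.8],
  [0, 0, -1.5],
  [0, 0, -2],
  [0, 0, -2],
  [0, 0, -1.7],
  [0, 0, -1],
  [0, 0, -0.4],
  [0, 0, -0.2],
  [0, 0, -0.1],
  [0, 0, -0.1],
  [0, 0, -0.1],
  [0, 0, 0],
  [0, 0, 0],
], spin=[0, 0, 0, 0, 0, 0, 0, 0, 0, 0, 0, 0, 0])

```text
time: 24.72
position: [0.4991, 0.0596, 0.0393]
tcp_rot: [2.322, 2.115, 0.001]
contact_force: [-0.3, -0.5, -0.1]
opening: 0.0299
gripper_force: 10.0
```

Call:
arm_command([
  [0, 0, -0.1],
  [0, 0, -0.05],
  [0, 0, 0],
  [0, 0, 0],
], spin=[0, 0, 0, 0])

```text
time: 25.05
position: [0.4991, 0.0596, 0.038]
tcp_rot: [2.322, 2.115, 0.001]
contact_force: [-1.9, -0.1, 5.6]
opening: 0.0296
gripper_force: 10.0
```

Contact again. Releasing, then retreating upward and to the side so the cameras can see.

Call:
arm_command([
  [0, 0, 0],
  [0, 0, 0],
  [0, 0, 0],
  [0, 0, 0],
], spin=[0, 0, 0, 0], hand=0.7)

```text
time: 25.38
position: [0.4986, 0.0597, 0.0371]
tcp_rot: [-2.322, -2.116, 0.0]
contact_force: [0.4, 1.0, -0.7]
opening: 0.0542
gripper_force: 0.0
```

Call:
arm_command([
  [0, 0, 1],
  [0, 0, 2],
  [0, 0, 2.5],
  [0, 0, 2.5],
  [0, 0, 2.5],
  [0, 0, 2.5],
  [0, 1.5, 2.5],
  [0, 2.5, 1],
  [0, 2.5, 0],
  [0, 2.5, 0],
  [0, 2.5, 0],
  [0, 2.5, 0],
  [0, 2.5, 0],
  [0, 2.5, 0],
  [0, 1.5, 0],
  [0, 0, 0],
  [0, 0, 0],
], spin=[0, 0, 0, 0, 0, 0, 0, 0, 0, 0, 0, 0, 0, 0, 0, 0, 0])

```text
time: 26.8
position: [0.4984, 0.2652, 0.2026]
tcp_rot: [2.32, 2.118, -0.0]
contact_force: [0.1, -0.3, -0.0]
opening: 0.0613
gripper_force: 0.0
```

Run:
```python
from h import *
t=manip.camera("top");s=manip.camera("scene")
a=cv2.resize(s["image"][100:250,180:440,::-1],None,fx=3,fy=3,interpolation=2);cv2.imwrite("pics/s3.png",a)
a=cv2.resize(t["image"][110:310,190:430,::-1],None,fx=3,fy=3,interpolation=2);cv2.imwrite("pics/t3.png",a)
```

```text
(no output)
```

View pics/s3.png

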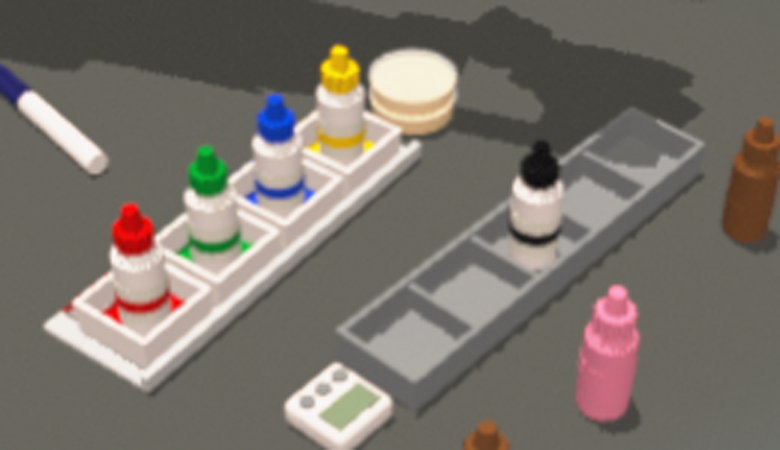

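View pics/t3.png

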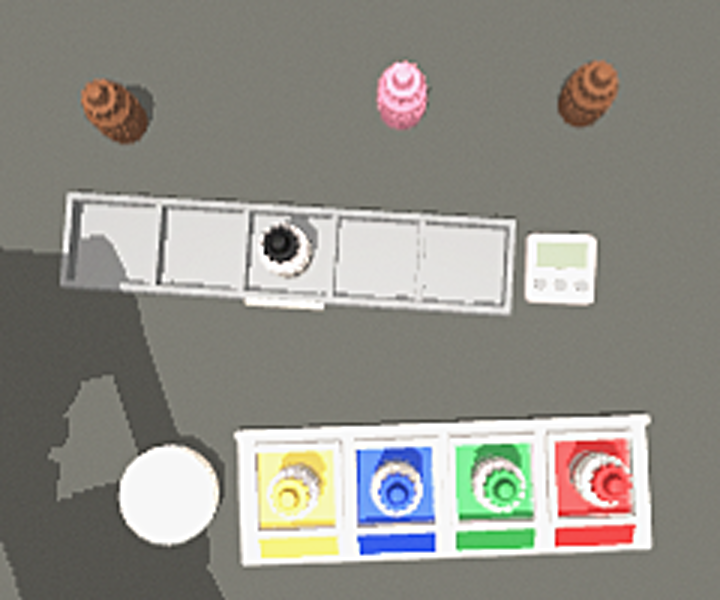

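All four bottles stand upright in the matching wells: top crop (290, 485) yellow, (398, 490) blue, (503, 485) green, (605, 480) red. The black bottle is unmoved at (285, 245). Handing in.

```bash
python3 -c "
from rig import manip
print(manip.close_job())"
```

```text
the job is handed in; nothing more can be done
None
```

The yellow, blue, green and red bottles stand upright in their matching wells, the black-capped bottle is still in its tray cell, and the job was handed in at about 27 s of the 88 s; no verdict came back.

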